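# Roll the red thread spool up its gutter to the stop

### The job

Two spools of thread lie at the low end of the sloping white thread rack, one in each gutter. With a fingertip, push the red spool up its gutter and over the crest, so that it settles in the hollow against the wooden stop at the top and stays there once you have let go. Roll it, do not pick it up or lift it off the gutter, and leave the blue spool lying at the bottom and everything else on the worktop where it is.

Things in the scene. Friction and masses are not known exactly. Their poses are not given: they have to be found in the camera images.
- thread_rack: Fixed rack: wooden base 200 x 132 mm, two white gutters side by side, a 9 mm wooden stop board across the high end. Origin: centre of the underside, on the worktop. x points level along the gutters from the low end (near the robot) to the stop, y left across them, z up. Gutter centre lines: y = +29 and -29 mm. The crest is at x = 53 mm, 50.6 mm up; stop face at x = 83 mm, its top 65 mm up.
- gutter: Sloping floor of both gutters. Origin: its low end, midway between them (rack x = -75 mm, 28 mm up). x up the 10 degree slope, z square to the floor; the slope ends at the crest, x = 130 mm. Each gutter is 54 mm wide between 4 mm walls 9 mm high above the floor. A lip 4 mm thick, 4 mm high crosses the low end just outside the origin; a fingertip can pass over it. A spool on the slope has its centre at z = 12.5 mm.
- red_spool_center (a point): Centre of the red spool, the one to push: a spool of dark red thread with white ends, 25 mm in diameter (rolling radius 12.5 mm), 50 mm long, about 30 g. It lies across one gutter (left or right varies) against the low lip, its centre at x = -68 mm in the rack's frame, and rolls freely.
- blue_spool_center (a point): Centre of the blue spool, same size, lying at the low end of the other gutter; to be left there.
- seat_left (a point): Where a spool's centre lies when it rests in the hollow against the stop of the left (+y) gutter: 71 mm along the rack's x, 58 mm above the worktop. Behind the crest the floor falls at 18 degrees to the stop, so a spool whose centre is pushed past the crest rolls on to the stop by itself and stays.
- seat_right (a point): The same for the right (-y) gutter.
- green_spool: Bystander: dark green thread spool standing upright, 25 mm in diameter, 50 mm tall; origin at the centre of its underside.
- cream_spool: Bystander: cream thread spool with wooden ends standing upright, 25 mm in diameter, 50 mm tall; origin at the centre of its underside.
- tape_roll: Bystander: roll of brown tape lying flat, 96 mm in diameter, 48 mm tall; origin at the centre of its underside.
- candle_jar: Bystander: cream candle in a glass jar, 76 mm in diameter, 90 mm tall; origin at the centre of its underside.
- red_spool: Body of the red spool, origin at the centre of one end face, z axis along the spool's axis (across the gutter).

How it is judged (in metres and radians):
On the way:
1. the red spool is being rolled up the slope, lying on the gutter floor (x of red_spool_center in the frame of gutter between 0.05 and 0.12 m and z of red_spool_center in the frame of gutter below 0.0165 m), for 0.1 s.
At the end, for the whole second after the job is handed in: The red spool lies in the hollow against the stop of its gutter, its centre within 6 mm of the seat point and its axis across the gutter within 0.15 rad, at rest and let go; the blue spool is within 8 mm of where it lay ((distance between red_spool_center and seat_left below 0.006 m or distance between red_spool_center and seat_right below 0.006 m) and angle between the z axis of red_spool and the y axis of thread_rack, either way round below 0.15 rad and linear speed of red_spool below 0.02 m/s and distance of blue_spool_center from where it was at the start of the episode below 0.008 m); the robot touches nothing.
It fails at once if the red spool is lifted more than about 7 mm off the gutter floor (z of red_spool_center in the frame of gutter above 0.0195 m).
It fails at once if the blue spool is moved by 8 mm or more, or lifted (distance of blue_spool_center from where it was at the start of the episode above 0.008 m).
It fails at once if a bystander is moved by more than 15 mm (distance of any of green_spool, cream_spool, tape_roll, candle_jar from where it was at the start of the episode above 0.015 m).
It also fails if it takes over 29 s, if anything falls off the work surface, if the arm or the gripper's body presses on something with over 40 N, if the wrist force passes 120 N, or if a joint passes its speed limit or range.

### The arm

A 6-joint arm with a two-finger parallel gripper is mounted at the origin on a cart in front of the work surface, level with it; the furniture and walls round the work are solid. World frame = base frame: x ahead of the robot, y to its left, z up, the work surface at z = 0. Lengths are in m, angles in degrees, forces in N, time in s.
With the tool pointing down it reaches from about 0.3 to 0.75 m from the base axis. Payload 8.5 kg.
Tool frame: the origin (TCP) lies on the centre line of the jaws, within the pads' length; the fingertips stand 17 mm ahead of it and the grasp point (between the pads) lies 2 mm behind it (env.tcp_to_tips is the distance from the TCP to the fingertips, in m); z points along the fingers, y is the line along which they close (so a half turn about z gives the same grasp; the last joint's range is limited). The gripper opens to 85 mm and grips with 20 to 120 N. Pads are 22 mm wide; open, the fingers measure 114 mm over their backs; the gripper's body (76 mm by 85 mm) begins 54 mm behind the grasp point. The pads swing forward as they close: fully open they stand 13 mm farther back than shut.
Start: joints at [58.654, 21.807, 74.336, -0, 83.858, -12.336], TCP at [0.179, 0.52, 0.248] pointing down, gripper open.
Joint ranges: [-178.18, 178.18], [-50.72, 133.34], [12.68, 142.11], [-81.47, 261.47], [9.98, 163.14], [-165.26, 165.26]. Speed limits (degrees/s): [136.94, 136.94, 180, 180, 180, 180].

### API

Orientations are given as a 3x3 rotation matrix whose columns are the frame's x, y, z axes.
In Python, from rig import env gives the robot as it stands. The module is installed in compiled form; this text tells all that it offers.
- The arm moves only by the shell command python3 -m pendant 'ROWS' [FORCE]. ROWS is JSON, a list of rows, each a list of 7 numbers: the opening, from 0 (shut) to 1 (fully open), then the shift along the tool's x, y, z in m, then the turn, a rotation vector about the tool's x, y, z in rad. A call has 1 to 5 rows; each row is the pose to reach, as a shift and turn from the pose commanded when the call began, along the tool's axes at that moment; what a row does not reach only later rows make up. A row lasts 1/8 s, in which the tool goes at most 62.5 mm and 10.7 degrees, less where a joint would pass 70% of its speed; a pose out of reach is approached as far as the arm can. A call with a gripper value outside its range is refused whole. The fingers move at their own pace and stop on an object; FORCE is the grip in N (left out, the last holds). Time passes only in rows, so rows that repeat a pose let the fingers close. It gives the time, the measured TCP pose, the force, the opening and the grip force at its end, in the units of the state.
- env.observe(): the state, without advancing time (a new reading comes with each control period).
- env.get_image(name): name is "scene" or "top" or "wrist"; returns a dict with "image" (400x640x3 uint8, blue, green, red), "fx", "fy", "cx", "cy" (pixels), "pose" (4x4, takes a point from camera to world coordinates). Camera axes: x right, y up, looking along -z (the intrinsics and any distortion apply to the point x, -y, -z); pixel columns grow to the right and rows downward; lengths in m; the calibration is good to about 2 mm. A picture is of the moment at which its call begins. There is no depth.
- env.close_job(): hands the job in; it is judged then, once.
Trained networks look in the newest picture that a camera, given by its name, has taken for a name from the list of things; names that differ only in an ending like _2 or _b are one class to them, and where a whole thing is asked for, a point or a joint stands for the part that bears it (a point fixed in the world has none). Each returns a list of dicts, best first, with "conf" (0 to 1); they miss things now and then, are a little off and sometimes report something else, mostly with a low value. They report only what shows in the picture. A call takes as long as a camera call.
- env.find_in(camera, thing): "bbox" ([centre column, centre row, width, height] in pixels, round what is visible of it).
- env.trace(camera, thing): "mask" (400x640 bool, what is visible of it) and "bbox" ([centre column, centre row, width, height] in pixels, round what is visible of it).
- env.tip_of(camera, thing): "centre" ([column, row] in pixels: a listed point, or the origin of a listed thing).
The state is a dict: "time_s": time; "q": joint angles; "qvel": joint speeds; "joint_efforts": joint torques, N m; "position": TCP position; "tool_rot": TCP orientation; "ft_force": force on the tool from outside, world axes, zero at the start; "wrist_torque": the same for the moment, N m; "grip_width": finger opening in m; "gripper_force": force on a finger pad.
Only numpy, scipy, OpenCV 4.12 (cv2) and the standard library are available. Lean on these libraries where they do the work, as an engineer would, in place of code of your own. Each camera call takes 0.05 s, during which the arm holds its last target. There are 200 camera calls.

## Working session

There is one attempt and no reset: what is moved stays moved. The work goes in short steps, Python scripts to look and compute and a shell command to move; the robot and the scene stay as the last step left them, time stands still between calls to the robot, and variables do not carry over. Pictures are saved under pics/ and viewed, at most 10 in all, crops included, and the job is handed in when it is done.

```bash
mkdir -p pics; cat > h.py <<'E'
import numpy as np, cv2
from rig import env
def ray(im,c,r):
    P=np.array(im["pose"]); d=P[:3,:3]@np.array([(c-im["cx"])/im["fx"],-(r-im["cy"])/im["fy"],-1.]); return P[:3,3],d
def atz(im,c,r,z):
    o,d=ray(im,c,r); return o+d*(z-o[2])/d[2]
E
python3 - <<'E'
from h import *
ims={}
for n in("scene","top"):
    ims[n]=im=env.get_image(n); cv2.imwrite(f"pics/{n}0.png",im["image"])
    for t,z in(("red_spool_center",.0417),("blue_spool_center",.0417),("thread_rack",0),("seat_left",.058),("seat_right",.058),("candle_jar",0),("tape_roll",0),("green_spool",0),("cream_spool",0)):
        for k in env.tip_of(n,t)[:2]: print(n,t,np.round(k["centre"],1),round(k["conf"],2),atz(im,*k["centre"],z).round(3))
print(env.observe()["time_s"],env.observe()["tool_rot"])
print([k for k in im if k not in("image",)])
E
```

```text
scene red_spool_center [297.2 239.4] 0.81 [0.427 0.324 0.042]
scene red_spool_center [407.  280.2] 0.46 [0.468 0.102 0.042]
scene blue_spool_center [320.9 253.3] 0.85 [0.426 0.265 0.042]
scene blue_spool_center [203.8 209.6] 0.58 [0.377 0.529 0.042]
scene thread_rack [321.7 236.3] 0.71 [0.495 0.312 0.   ]
scene thread_rack [323.1 248.1] 0.31 [0.47  0.291 0.   ]
scene seat_left [323.4 192. ] 0.57 [0.555 0.353 0.058]
scene seat_right [348.9 200.5] 0.88 [0.566 0.296 0.058]
scene candle_jar [249.7 173.8] 0.69 [ 0.555  0.566 -0.   ]
scene tape_roll [207.1 206.7] 0.96 [0.415 0.565 0.   ]
scene green_spool [408.4 278.6] 0.82 [0.505 0.113 0.   ]
scene cream_spool [437.8 271.7] 0.72 [ 0.554  0.075 -0.   ]
top red_spool_center [320.9 239.4] 0.63 [0.425 0.328 0.042]
top blue_spool_center [344.6 235.5] 0.7 [0.433 0.267 0.042]
top thread_rack [326.6 213.5] 0.65 [0.499 0.311 0.   ]
top seat_right [329.3 180.9] 0.74 [0.575 0.302 0.058]
top candle_jar [232.2 197. ] 0.98 [0.551 0.566 0.   ]
top candle_jar [329.2 215.5] 0.73 [0.493 0.304 0.   ]
top tape_roll [236.8 246.7] 0.93 [0.416 0.552 0.   ]
top green_spool [401.2 213.6] 0.65 [0.493 0.111 0.   ]
top cream_spool [413.6 188.1] 0.4 [0.562 0.073 0.   ]
1.0 [[-9.45457881e-01  3.25744370e-01  4.54398807e-06]
 [ 3.25744370e-01  9.45457881e-01 -7.10952596e-06]
 [-6.61203738e-06 -5.24157882e-06 -1.00000000e+00]]
['fx', 'fy', 'cx', 'cy', 'pose']
```

View pics/top0.png

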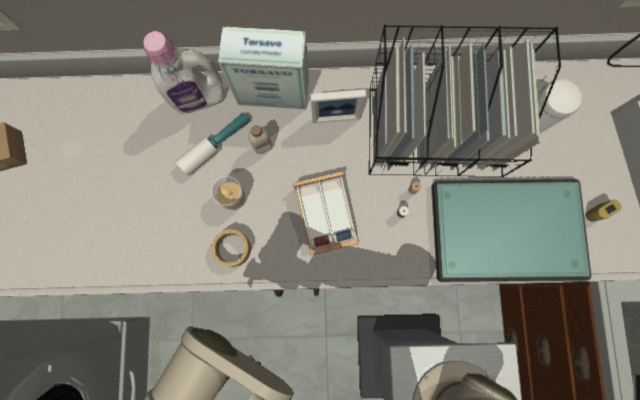

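View pics/scene0.png

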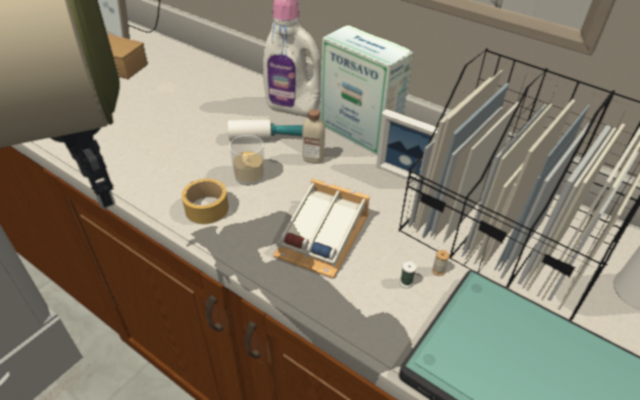

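The red spool is in the left gutter (top view around (321,240)) and blue is in the right (343,236). The rack runs from about (332,250) at the low end to (320,177) at the high end, so it is yawed by roughly +8°. I'm moving above it with the jaws shut for a close look.

```bash
python3 -m pendant '[[0,-0.054,-0.026,0.006,0,0,-0.12],[0,-0.108,-0.052,0.012,0,0,-0.24],[0,-0.16,-0.078,0.018,0,0,-0.36],[0,-0.214,-0.104,0.024,0,0,-0.47],[0,-0.267,-0.13,0.03,0,0,-0.47]]'
python3 - <<'E'
from h import *
im=env.get_image("wrist"); cv2.imwrite("pics/w1.png",im["image"])
for t,z in(("red_spool_center",.0417),("blue_spool_center",.0417),("thread_rack",0),("gutter",.028),("seat_left",.058),("seat_right",.058)):
    for k in env.tip_of("wrist",t)[:2]: print(t,np.round(k["centre"],1),round(k["conf"],2),atz(im,*k["centre"],z).round(4))
o=env.observe();print(o["time_s"],o["position"],o["tool_rot"].round(4) if hasattr(o["tool_rot"],'round') else o["tool_rot"],o["grip_width"],env.tcp_to_tips)
E
```

```text
time_s: 1.62
position: [0.3905, 0.3086, 0.2183]
tool_rot: [[-0.99, -0.139, 0.001], [-0.139, 0.99, 0.0], [-0.001, 0.0, -1.0]]
ft_force: [-0.1, 0.4, -0.1]
grip_width: 0.0002
gripper_force: 0.0
red_spool_center [336.5 220.1] 0.91 [0.4192 0.324  0.0417]
blue_spool_center [365.7 218.2] 0.64 [0.4138 0.3498 0.0417]
blue_spool_center [273.1 229.3] 0.57 [0.4359 0.2682 0.0417]
gutter [305.2 211.4] 0.9 [0.4191 0.2948 0.028 ]
1.975 [0.38845586 0.31092574 0.21853965] [[-9.902e-01 -1.393e-01  2.000e-04]
 [-1.393e-01  9.902e-01  3.000e-04]
 [-2.000e-04  3.000e-04 -1.000e+00]] 0.00016586197169719266 0.017
```

View pics/w1.png

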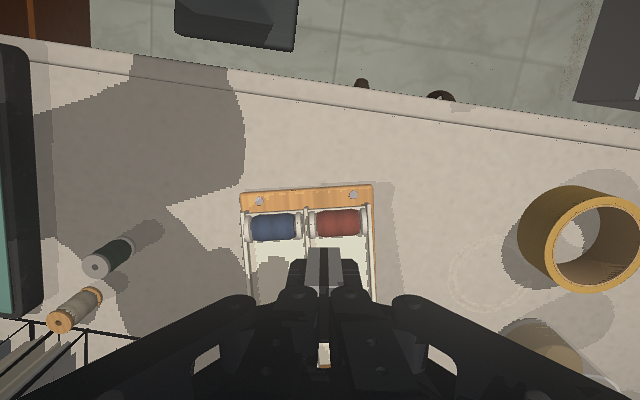

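The wrist view shows red at about (338,222), blue at about (273,227), and the low base edge from (241,192) to (372,185).

```bash
python3 - <<'E'
from h import *
im=env.get_image("wrist")
pts={}
for n,c in dict(red=(338,222),blue=(273,227.5)).items():
    pts[n]=atz(im,*c,.045)
for z in(.01,.02,.028):
    a,b=atz(im,241,192,z),atz(im,372,185,z); d=b-a; print(z,a.round(4),b.round(4),np.linalg.norm(d),np.degrees(np.arctan2(-d[0],d[1])))
for n in("wrist","top"):
    im=env.get_image(n)
    for t in("red_spool_center","blue_spool_center"):
        for k in env.trace(n,t)[:2]:
            (c,s,a)=cv2.minAreaRect(np.argwhere(k["mask"])[:,::-1].astype(np.float32)); print(n,t,round(k["conf"],2),np.round(c,1),np.round(s,1),round(a,1),atz(im,*c,.045).round(4))
d=pts["red"]-pts["blue"];print(pts,np.linalg.norm(d),np.degrees(np.arctan2(-d[0],d[1])))
im=env.get_image("top")
a,b=atz(im,357,245,0),atz(im,312,252,0);e=b-a;print(a,b,np.degrees(np.arctan2(-e[0],e[1])))
E
```

```text
0.01 [0.4116 0.2324 0.01  ] [0.387  0.3578 0.01  ] 0.12780185089038623 11.11059168636671
0.02 [0.4089 0.2345 0.02  ] [0.385  0.3561 0.02  ] 0.12397904519241751 11.110591686366698
0.028 [0.4068 0.2361 0.028 ] [0.3835 0.3548 0.028 ] 0.1209208006340425 11.110591686366696
wrist red_spool_center 0.96 [334.8 224.9] [27.3 57.2] 86.8 [0.4207 0.3253 0.045 ]
wrist blue_spool_center 0.76 [270.1 228.5] [26.3 59.1] 86.5 [0.4323 0.2682 0.045 ]
{'red': array([0.41770534, 0.32769254, 0.045     ]), 'blue': array([0.43095819, 0.27061282, 0.045     ])} 0.05859806644127062 13.071416150339664
[0.41180528 0.23265014 0.        ] [0.39653524 0.35244606 0.        ] 7.264153975095356
```

```bash
python3 -m pendant '[[0,0,0.009,0.05,0,0,-0.05],[0,0,0.009,0.1,0,0,-0.05],[0,0,0.009,0.145,0,0,-0.05],[0,0,0.009,0.164,0,0,-0.05],[0,0,0.009,0.164,0,0,-0.05]]'
python3 - <<'E'
from h import *
im=env.get_image("wrist"); w=im["image"][100:400,150:550]
s=env.get_image("scene"); c=s["image"][150:300,230:430]
cv2.imwrite("pics/c2.png",np.vstack([cv2.resize(w,(600,300)) ,cv2.resize(c,(600,300),interpolation=cv2.INTER_CUBIC)]))
for k in env.tip_of("wrist","red_spool_center")[:1]: print(k["centre"],k["conf"],atz(im,*k["centre"],.0417))
for k in env.trace("wrist","red_spool_center")[:1]:
    r=cv2.minAreaRect(np.argwhere(k["mask"])[:,::-1].astype(np.float32));print(r)
o=env.observe();print(o["time_s"],o["position"],o["tool_rot"],o["ft_force"])
E
```

```text
time_s: 3.0
position: [0.3875, 0.3188, 0.0533]
tool_rot: [[-0.982, -0.187, -0.002], [-0.187, 0.982, -0.001], [0.003, -0.001, -1.0]]
ft_force: [0.7, 0.1, 0.3]
grip_width: 0.0001
gripper_force: 0.0
[326.1, 340.8] 0.73 [0.42143633 0.32599542 0.0417    ]
((323.5, 355.0), (26.0, 13.0), 90.0)
3.2 [0.38854359 0.3193071  0.0554298 ] [[-9.82327737e-01 -1.87157935e-01  2.03070277e-03]
 [-1.87156355e-01  9.82329684e-01  9.43458157e-04]
 [-2.17139530e-03  5.46726186e-04 -9.99997493e-01]] [ 0.57427602 -0.31653633  0.26102422]
```

View pics/c2.png

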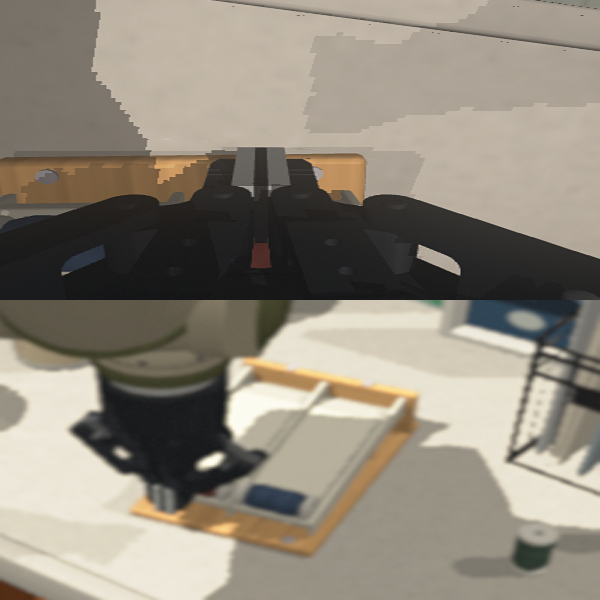

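The fingertip sits behind the red spool, centred between the gutter ends (crop columns 180 and 345, finger at 262). I'm pushing gently up the slope.

```bash
python3 -m pendant '[[0,-0.008,0,0,0,0,0],[0,-0.016,0,-0.001,0,0,0],[0,-0.024,0,-0.002,0,0,0],[0,-0.032,0,-0.0035,0,0,0],[0,-0.04,0,-0.005,0,0,0]]'
python3 -m pendant '[[0,-0.008,0,-0.0014,0,0,0],[0,-0.016,0,-0.0028,0,0,0],[0,-0.024,0,-0.0042,0,0,0],[0,-0.032,0,-0.0056,0,0,0],[0,-0.04,0,-0.007,0,0,0]]'
python3 - <<'E'
from h import *
s=env.get_image("scene"); t=env.get_image("top")
cv2.imwrite("pics/c3.png",np.vstack([cv2.resize(t["image"][150:270,270:430],(600,300),interpolation=2) ,cv2.resize(s["image"][150:300,230:430],(600,300),interpolation=2)]))
o=env.observe();print(o["time_s"],o["position"],o["ft_force"])
for n in("top","scene"):
  for k in env.tip_of(n,"red_spool_center")[:1]: print(k["centre"],k["conf"],atz(s if n=="scene" else t,*k["centre"],.052))
E
```

```text
time_s: 3.82
position: [0.4279, 0.3266, 0.0594]
tool_rot: [[-0.982, -0.187, 0.0], [-0.187, 0.982, -0.0], [-0.0, -0.0, -1.0]]
ft_force: [-0.1, -0.6, -0.6]
grip_width: -0.0003
gripper_force: 0.2
time_s: 4.45
position: [0.4671, 0.3341, 0.0664]
tool_rot: [[-0.982, -0.187, -0.0], [-0.187, 0.982, -0.0], [0.0, -0.0, -1.0]]
ft_force: [-0.3, -0.8, -0.0]
grip_width: -0.0003
gripper_force: 0.2
4.55 [0.46755874 0.33413997 0.06646318] [-0.05106201 -0.06401445 -0.08489073]
[311.9, 211.0] 0.42 [0.49974739 0.3419943  0.052     ]
```

View pics/c3.png

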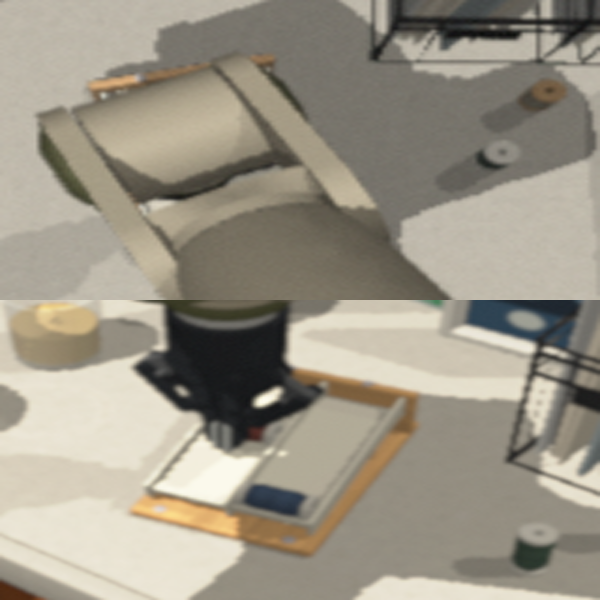

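The red spool rides just ahead of the fingertip on the slope (crop (257,432)), blue hasn't moved, and the finger's y in the rack is about +28 mm. Carrying on over the crest.

```bash
python3 -m pendant '[[0,-0.008,0,-0.0014,0,0,0],[0,-0.016,0,-0.0028,0,0,0],[0,-0.024,0,-0.0042,0,0,0],[0,-0.032,0,-0.0056,0,0,0],[0,-0.04,0,-0.007,0,0,0]]'
python3 -m pendant '[[0,-0.006,0,-0.001,0,0,0],[0,-0.012,0,-0.0015,0,0,0],[0,-0.017,0,-0.002,0,0,0],[0,-0.021,0,-0.002,0,0,0],[0,-0.021,0,-0.002,0,0,0]]'
python3 - <<'E'
from h import *
s=env.get_image("scene")
cv2.imwrite("pics/c4.png",cv2.resize(s["image"][150:300,230:430],(800,600),interpolation=2))
for k in env.tip_of("scene","red_spool_center")[:1]: print(k["centre"],k["conf"],atz(s,*k["centre"],.058))
E
```

```text
time_s: 5.28
position: [0.5064, 0.3416, 0.0734]
tool_rot: [[-0.982, -0.187, -0.0], [-0.187, 0.982, -0.0], [0.0, -0.0, -1.0]]
ft_force: [-1.1, -0.5, 0.7]
grip_width: 0.0002
gripper_force: 0.3
time_s: 5.9
position: [0.5267, 0.3454, 0.0752]
tool_rot: [[-0.982, -0.187, 0.0], [-0.187, 0.982, -0.0], [-0.0, -0.0, -1.0]]
ft_force: [-1.1, -0.3, 0.4]
grip_width: 0.0004
gripper_force: 0.0
[323.7, 190.7] 0.64 [0.55905921 0.3551699  0.058     ]
```

View pics/c4.png

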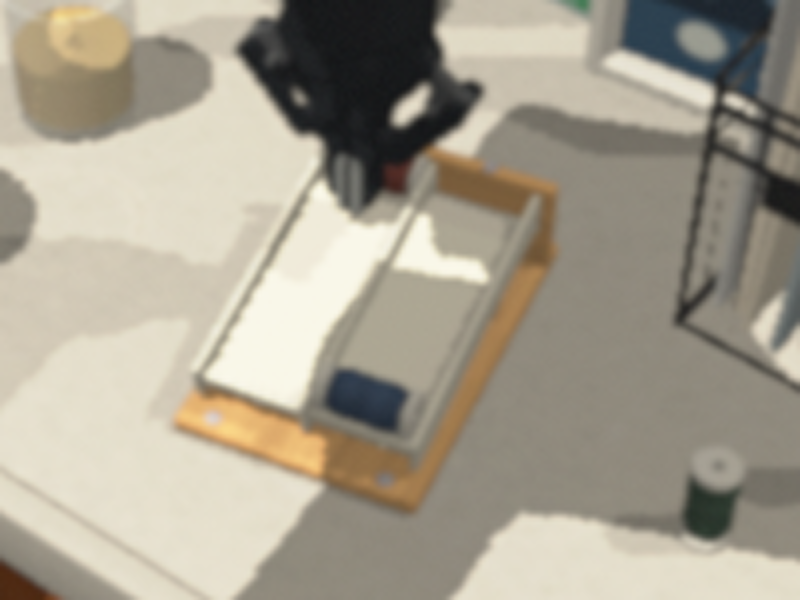

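The red spool reads (0.559, 0.355), against a seat estimate of (0.558, 0.353). Backing off and lifting, then checking.

```bash
python3 -m pendant '[[0,0.008,0,0,0,0,0],[0,0.025,0,0,0,0,0],[0,0.05,0,-0.02,0,0,0],[0,0.08,0,-0.07,0,0,0],[0,0.11,0,-0.12,0,0,0]]' | head -2
python3 -m pendant '[[0,0.04,0.04,-0.02,0,0,0],[0,0.07,0.09,-0.02,0,0,0],[0,0.08,0.15,-0.02,0,0,0],[0,0.08,0.2,-0.02,0,0,0],[0,0.08,0.2,-0.02,0,0,0]]' | head -2
python3 - <<'E'
from h import *
s=env.get_image("scene");t=env.get_image("top")
cv2.imwrite("pics/c5.png",np.vstack([cv2.resize(t["image"][150:270,270:430],(600,300),interpolation=2) ,cv2.resize(s["image"][150:300,230:430],(600,300),interpolation=2)]))
for n,im in(("top",t),("scene",s)):
  for th in("red_spool_center","seat_left"):
    for k in env.tip_of(n,th)[:1]: print(n,th,k["centre"],k["conf"],atz(im,*k["centre"],.058))
E
```

```text
time_s: 6.62
position: [0.4168, 0.3244, 0.1965]
time_s: 7.25
position: [0.3007, 0.5083, 0.2147]
top red_spool_center [307.8, 188.9] 0.73 [0.55509728 0.35801122 0.058     ]
top seat_left [310.2, 182.6] 0.96 [0.57162371 0.35141303 0.058     ]
scene red_spool_center [323.5, 190.1] 0.69 [0.56034445 0.35661589 0.058     ]
```

View pics/c5.png

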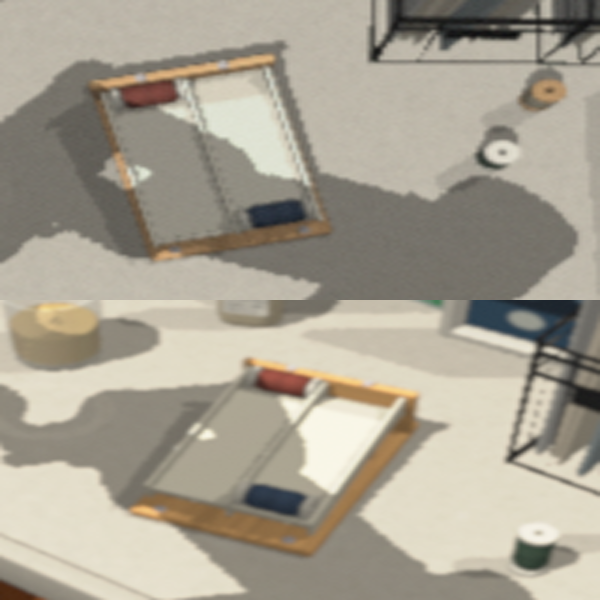

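The red spool rests against the stop, square across the left gutter (top crop (150,94)). Blue is still at the low end (275,213), so I'm handing in.

```bash
python3 -c "
from rig import env
print(env.close_job())"
```

```text
the job is handed in; nothing more can be done
None
```

I pushed the red spool up the left gutter and over the crest; it now lies against the wooden stop, with the blue spool still at the bottom, and the job is handed in (no verdict was returned).

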